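# Fasten the draw latch of the model carrying case

## Robot

A 7-joint arm with a two-finger parallel gripper is mounted at the origin on the work surface. World frame = base frame: x ahead of the robot, y to its left, z up, the work surface at z = 0. Lengths are in m, angles in rad, forces in N, time in s.
With the tool pointing down it reaches from about 0.425 to 0.95 m from the base axis. Payload 16.7 kg.
Tool frame: the origin (TCP) lies on the centre line of the jaws, within the pads' length; the fingertips stand 11 mm ahead of it and the grasp point (between the pads) lies 8 mm behind it (manip.tip_extent is the distance from the TCP to the fingertips, in m); z points along the fingers, y is the line along which they close (so a half turn about z gives the same grasp; the last joint's range is limited). The gripper opens to 94 mm and grips with 3 to 60 N. Pads are 16 mm wide; open, the fingers measure 119 mm over their backs; the gripper's body (75 mm by 177 mm) begins 78 mm behind the grasp point.
Start: joints at [0.995, 0.426, 0.074, 1.606, -0.034, 1.111, -0.067], TCP at [0.279, -0.614, 0.216] pointing down, gripper open.
Joint ranges: [-2.85, 2.85], [-0.5, 2.14], [-1.23, 1.37], [0.21, 2.46], [-1.02, 4.16], [0.16, 2.05], [-2.73, 2.73]. Speed limits (rad/s): [1.89, 1.89, 2.39, 2.39, 3.01, 3.01, 3.01].

## Interface

Orientations are given as a unit quaternion [x, y, z, w].
In Python, from workcell import read_state, vision, job, manip gives the robot as it stands. The module is installed in compiled form; this text tells all that it offers.
- The arm moves only by the tool arm_command, never from a script. Its argument "motion" is text: rows parted by semicolons, each of 7 numbers parted by spaces: the shift along the tool's x, y, z in units of 40 mm (1.0 is 40 mm), then the turn, a rotation vector about the tool's x, y, z in units of 8 degrees (1.0 is 8 degrees), then the closure, from 0 (fully open) to 1 (shut). A call has 1 to 12 rows; each row is the pose to reach, as a shift and turn from the pose commanded when the call began, along the tool's axes at that moment; what a row does not reach only later rows make up. A row lasts 1/8 s, in which the tool goes at most 62.5 mm and 10.7 degrees, less where a joint would pass 70% of its speed; a pose out of reach is approached as far as the arm can. A call with a gripper value outside its range is refused whole. The fingers move at their own pace and stop on an object; "newtons" is the grip in N (left out, the last holds). Time passes only in rows, so rows that repeat a pose let the fingers close. It gives the time, the measured TCP pose, the force, the opening and the grip force at its end, in the units of the state.
- read_state(): the state, without advancing time (a new reading comes with each control period).
- vision.camera(name): name is "scene" or "top"; returns a dict with "image" (400x640x3 uint8, red, green, blue), "fx", "fy", "cx", "cy" (pixels), "rvec" (rotation vector, rad) and "tvec" (3), from world to camera coordinates, as OpenCV has them. Camera axes: x right, y down, z forward; pixel columns grow to the right and rows downward; lengths in m; the calibration is good to about 2 mm. A picture is of the moment at which its call begins. There is no depth.
- job.close_job(): hands the job in; it is judged then, once.
The state is a dict: "time": time; "qpos": joint angles; "dq": joint speeds; "effort": joint torques, N m; "eef_pos": TCP position; "ee_rot": TCP orientation; "wrist_force": force on the tool from outside, world axes, zero at the start; "ft_torque": the same for the moment, N m; "opening": opening from 0.0 (shut) to 1.0 (fully open); "finger_force": force on a finger pad.
Only numpy, scipy, OpenCV 4.12 (cv2) and the standard library are available. Lean on these libraries where they do the work, as an engineer would, in place of code of your own. Each camera call takes 0.05 s, during which the arm holds its last target. There are 200 camera calls.

## Task

The small green carrying case on the modelling bench stands on its hinge edge with its lid a few millimetres ajar. Fasten its draw latch: hook the wire loop over the keeper on the lid, letting the crossbar down behind the hook until you feel the plate and drawing it back under the lip, then press the red lever over and fully flat past centre so that the lid is drawn shut, and let go. Work gently by feel, with only light pressure on the keeper, without bending the wire or forcing the lever, and leave the other things on the bench where they are.

Things in the scene. Friction and masses are not known exactly. Their poses are not given: they have to be found in the camera images.
- case: Green flight case, fixed, 240 mm wide (its y), 150 high; base shell x -75 to 0 mm, lid x 0 to +55. Origin on the table under the middle of the seam; x points from base shell to lid, z up. The latch is on the top face (150 mm up), at y = 0, and works along x. Lever pivot axis: along y at x = -14, z = 167 mm.
- lid_angle (a joint): Lid opening, rad: 0 shut, starts 0.04 to 0.06 (6 to 9 mm at the top). Hinge along the case's y at x = 0, z = 10 mm. Foam pushes it open: shutting it takes up to about 60 N at keeper height. Its hinge is stiff: it stays where it starts when touched lightly; let go unlatched from shut it springs back to about 0.036.
- lever_angle (a joint): Lever angle, rad: 0 flat and fastened (handle along the case's -x), 1.57 upright, 2.8 at most (leaning over the lid). Starts 1.5 to 1.95, stays where left. Dead centre at about 0.1 to 0.3; below it a hooked loop pulls the lever flat. Pressing it over with the loop hooked takes up to about 8 N near the handle's end. Its flat stop is hard: press slowly.
- lid: Lid with the keeper on its top. Origin on the hinge axis, axes the case's when shut; its top is at z = 140 mm. Keeper: dark plate 26 mm wide (y), its top at z = 147 to 156 mm: packed up to a height that is not measured. On it a brass hook 22 mm wide that goes inside the loop: wall x 19 to 25, 8.5 mm high; lip from the wall's top to x = 30, underside 5.5 mm above the plate; open to +x.
- lever: Red lever handle, 56 mm long from the pivot, 24 wide, 3 thick, its end turned up 5 mm. Origin on the pivot axis; when flat its axes are the case's: the plate runs along its own -x, its outer face (the one to press) looks along its +z, 5.5 mm from the origin.
- handle_face (a point): Point on the handle's outer face 45 mm from the pivot, where it is pressed. Upright, the face looks to the lid; flat, it looks up, 172.5 mm above the table.
- loop: Wire loop of 4 mm steel: legs along its x at y = -17 and +17 mm (38 over all), crossbar at x = 52 mm. Origin on its pivot on the lever (lever frame x = -11.8, z = -2.1 mm). Swings about y with slight friction, stays where left; starts above the keeper, level to 55 deg up. The handle passes inside it; moving the crossbar swings the lever along. Legs can be pinched from both sides near the crossbar.
- loop_bar (a point): Middle of the loop's crossbar, on its wire axis. To hook it: over the lip (past x = 32 mm of the lid), down to the keeper's plate (axis 2 mm above it, felt as a stop; keep it light, over 12 N is too much), back under the lip to the wall; seated it is at x = 25 to 27 mm of the lid. Moving the free loop takes 2 to 5 N.
- wagon: Brown model goods wagon, 31 by 105 by 46 mm, beside the case's +y end; a bystander. Origin at its underside, as for all bystanders.
- driver: Red-handled screwdriver, 150 mm long, lying by the case's -y end; a bystander.
- brush: Flat paint brush, 170 mm long, lying in front of the case on its base-shell side; a bystander.
- glue: Yellow glue bottle, 42 mm across, 150 mm tall; a bystander.
- solvent: White bottle, 72 mm across, 190 mm tall; a bystander.
- paint: Blue paint jar, 38 mm across, 45 mm tall; a bystander.
- tub: Clear plastic tub of offcuts, 100 by 130 by 50 mm; a bystander.

How it is judged:
At the end, for the whole second after the job is handed in: The lever lies flat (under 0.06 rad), the lid is drawn shut (under 0.012 rad, 2 mm at the top), the loop's crossbar lies behind the keeper's hook (within 4 mm of its seat along the latch), all is at rest and let go, and no bystander has been moved 30 mm (value of joint lever_angle below 0.06 rad and value of joint lid_angle below 0.012 rad and x of loop_bar in the frame of lid between 0.023 and 0.03 m and velocity of joint lever_angle below 0.05 rad/s and distance of each of wagon, driver, brush, glue, solvent, paint, tub from where it was at the start of the episode below 0.03 m); the robot touches nothing.
It fails at once if the lever is forced: more than 25 N on its handle (the loop, which it carries, not being held) (contact force between any of the fingers, the arm and lever above 25 N and contact force between the fingers and loop below 1 N).
It fails at once if the wire loop is bent: squeezed or pushed with more than 80 N in all (contact force between any of the fingers, the arm and loop above 80 N).
It fails at once if the loop, held in the fingers, is pressed or dragged on the keeper with more than 12 N (contact force between loop and lid above 12 N and contact force between the fingers and loop above 1 N).
It fails at once if the lid or its keeper is forced: more than 25 N from the robot on it (contact force between any of the fingers, the arm and lid above 25 N).
It fails at once if a bystander is pushed away by 30 mm or more (not (distance of wagon from where it was at the start of the episode below 0.03 m) or not (distance of driver from where it was at the start of the episode below 0.03 m) or not (distance of brush from where it was at the start of the episode below 0.03 m) or not (distance of glue from where it was at the start of the episode below 0.03 m) or not (distance of solvent from where it was at the start of the episode below 0.03 m) or not (distance of paint from where it was at the start of the episode below 0.03 m) or not (distance of tub from where it was at the start of the episode below 0.03 m)).
It also fails if it takes over 50 s, if anything falls off the work surface, if the arm or the gripper's body presses on something with over 40 N, if the wrist force passes 120 N, or if a joint passes its speed limit or range.

## Working session

There is one attempt and no reset: what is moved stays moved. The work goes in short steps, Python scripts to look and compute and a tool call to move; the robot and the scene stay as the last step left them, time stands still between calls to the robot, and variables do not carry over. Pictures are saved under pics/ and viewed, at most 10 in all, crops included, and the job is handed in when it is done.

Besides the shell and the picture viewer there is one more tool, called after "Emit:" as name(argument=value, ...) on one line, values as JSON. arm_command: Moves the arm, as the interface text tells. Its arguments: {"type":"object","properties":{"motion":{"type":"string"},"newtons":{"type":"number"}},"required":["motion"]}

```bash
mkdir -p pics; cat > h.py <<'E'
import numpy as np, cv2
from scipy.spatial.transform import Rotation as R
from workcell import read_state, vision, job, manip
def cam(n):
    c=vision.camera(n); K=np.array([[c['fx'],0,c['cx']],[0,c['fy'],c['cy']],[0,0,1]])
    return c['image'],K,np.array(c['rvec'],float),np.array(c['tvec'],float)
def proj(P,c): return cv2.projectPoints(np.atleast_2d(P).astype(float),c[2],c[3],c[1],None)[0][:,0]
def ray(uv,c):
    Rm=cv2.Rodrigues(c[2])[0]; d=Rm.T@np.linalg.inv(c[1])@np.array([uv[0],uv[1],1.]); return -Rm.T@c[3].ravel(),d
def onz(uv,c,z):
    o,d=ray(uv,c); return o+d*(z-o[2])/d[2]
def save(img,fn): cv2.imwrite(fn,cv2.cvtColor(img,cv2.COLOR_RGB2BGR))
E
python3 - <<'E'
from h import *
for n in('scene','top'):
    c=cam(n); save(c[0],f'pics/{n}0.png'); o,_=ray((0,0),c); print(n,c[1][0,0],o)
s=read_state(); print(s['eef_pos'],s['ee_rot'],s['time'],manip.tip_extent)
E
```

```text
scene 466.071283374658 [ 1.64048466 -0.02126177  0.76299331]
top 408.1992712489205 [ 5.13877024e-01 -1.22987363e-03  1.24049602e+00]
[ 0.27921897 -0.61410417  0.21584736] [ 9.77318632e-01  2.11773308e-01 -1.80740516e-04 -5.69393116e-04] 0.1 0.011
```

View pics/scene0.png

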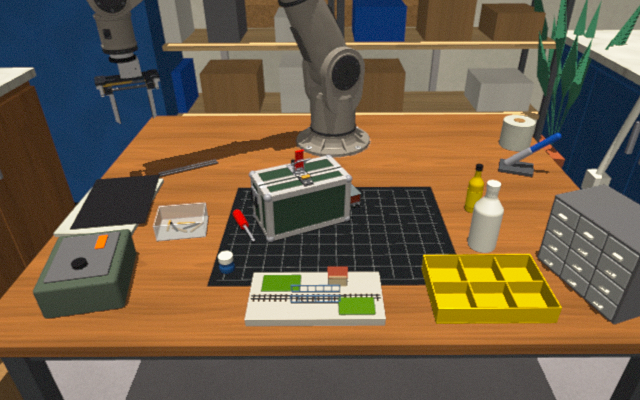

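View pics/top0.png

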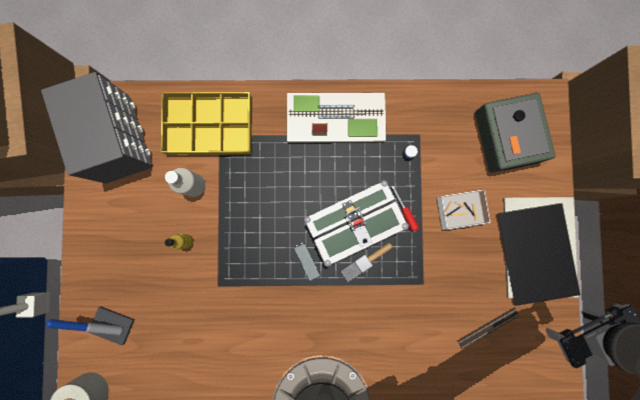

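The scene view shows the case around (300,195), with the red lever standing near (299,158). In the top view the case centre is near (357,224), with the lid on the far (+x) side and the latch near (353,212). I'll enlarge both.

```bash
python3 - <<'E'
import cv2,numpy as np
a=cv2.imread('pics/scene0.png')[140:250,230:380]; b=cv2.imread('pics/top0.png')[175:275,295:425]
a=cv2.resize(a,(790,579),interpolation=cv2.INTER_CUBIC); cv2.imwrite('pics/c1.png',a)
cv2.imwrite('pics/c2.png',cv2.resize(b,(780,600),interpolation=cv2.INTER_CUBIC))
E
```

```text
(no output)
```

View pics/c1.png

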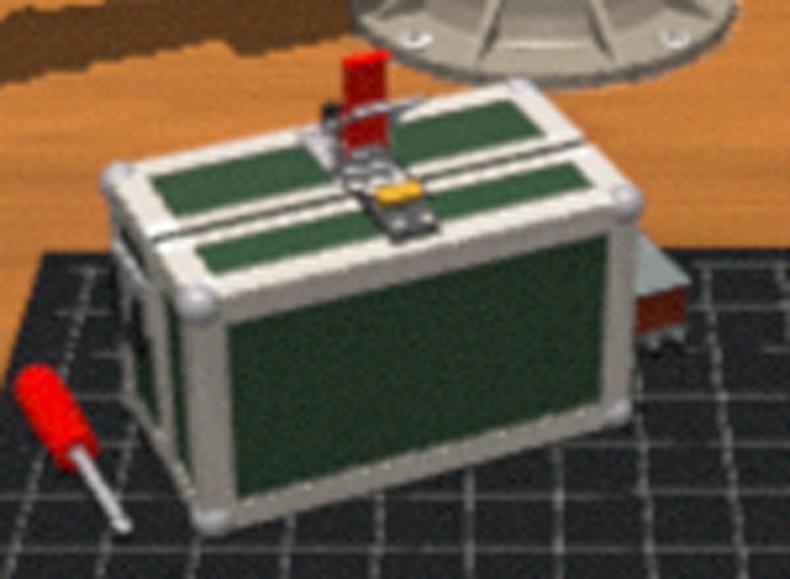

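View pics/c2.png

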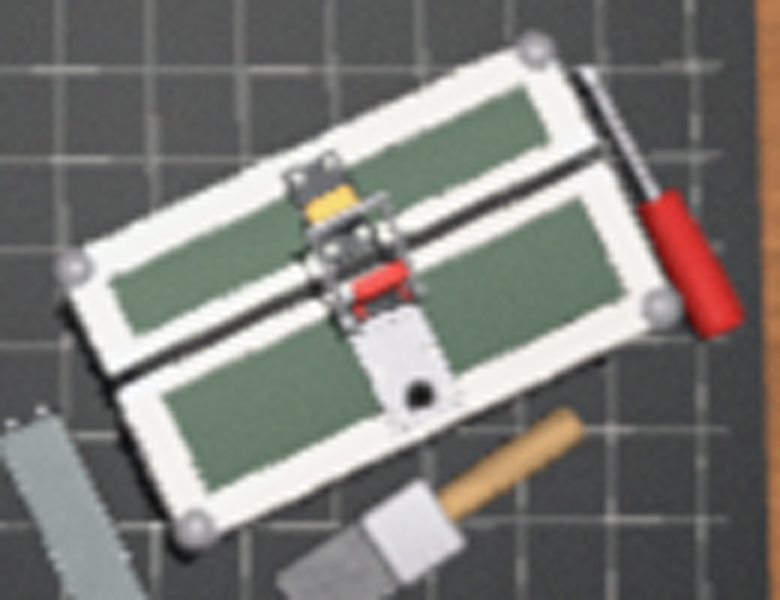

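The crops show the following. In c1 the lever tip is at about (366,57), and the loop crossbar runs from (345,118) to (420,98), raised above the hook at (400,190). In c2 the corner balls are at (75,268), (537,48), (195,530) and (662,307), and the crossbar runs from about (318,228) to (385,200). Next I'll fit the poses.

```bash
cat > model.py <<'E'
from h import *
def Ry(a,v): # rotate in xz plane: positive opens lid (+x at top)
    x,y,z=v; return np.array([x*np.cos(a)+z*np.sin(a),y,-x*np.sin(a)+z*np.cos(a)])
def W(p,v): # case->world
    c,s=np.cos(p[2]),np.sin(p[2]); return np.array([p[0]+c*v[0]-s*v[1],p[1]+s*v[0]+c*v[1],v[2]])
def lid(a,v): return Ry(a,np.array(v,float))+[0,0,.010]
def lev(l,v): return Ry(l,np.array(v,float))+[-.014,0,.167]   # flat 0: handle -x; 1.57: -x -> +z
def loop(l,up,v): return Ry(-up,np.array(v,float))+lev(l,[-.0118,0,-.0021]) # up=elevation above horizontal
E
python3 - <<'E'
from model import *
from scipy.optimize import least_squares
ct,cs=cam('top'),cam('scene')
T=lambda u,v:(295+u/6-.4,175+v/6-.4); S=lambda u,v:(230+u/5.267-.4,140+v/5.267-.4)
def pts(q):
    p=q[:3];a,l,up,d=q[3:7]
    B=lambda sy:W(p,[-.075+d,sy*(.12-d),.15-d]); L=lambda sy:W(p,lid(a,[.055-d,sy*(.12-d),.14-d]))
    tip=W(p,lev(l,[-.056,0,.009])); 
    b=[W(p,loop(l,up,[.052,sy*.019,0])) for sy in(1,-1)]
    hk=W(p,lid(a,[.0245,0,.15-.01+q[7]+.0085]))
    return [(ct,B(1),T(195,530)),(ct,B(-1),T(662,307)),(ct,L(1),T(75,268)),(ct,L(-1),T(537,48)),
     (cs,B(-1),S(118,177)),(cs,B(1),S(520,90)),(cs,L(-1),S(197,302)),(cs,L(1),S(625,198)),
     (ct,tip,T(381,280)),(cs,tip,S(366,57)),(ct,b[0],T(318,228)),(ct,b[1],T(385,200)),(cs,b[0],S(420,98)),(cs,b[1],S(345,118)),
     (cs,hk,S(399,192)),(ct,hk,T(331,203))]
def f(q):
    return np.array([proj(P,c)[0]-m for c,P,m in pts(q)]).ravel()
q0=[.5,-.1,.43,.05,1.7,.5,.005,.005]
r=least_squares(f,q0,loss='soft_l1'); print(np.round(r.x,4)); print(np.round(f(r.x).reshape(-1,2),1).tolist())
np.save('q.npy',r.x); p=r.x
print('bar world',W(p,loop(p[4],p[5],[.052,0,0])),'bar case',loop(p[4],p[5],[.052,0,0]),'tip',lev(p[4],[-.056,0,.009]))
print('cov',np.sqrt(np.diag(np.linalg.inv(r.jac.T@r.jac)))*.7)
E
```

```text
[ 0.5387 -0.0938  0.4306  0.0758  1.6241  0.5396  0.0053  0.004 ]
[[0.8, -0.2], [0.3, 0.3], [0.3, -0.5], [0.0, 0.2], [0.0, -0.5], [-0.3, -0.4], [0.3, -0.3], [-0.0, 0.2], [0.4, -0.5], [0.0, -1.4], [-1.7, 0.4], [0.6, -1.3], [1.3, 0.0], [1.9, -0.9], [0.0, 0.0], [0.5, -0.1]]
bar world [ 0.56522321 -0.08163914  0.20561229] bar case [0.02914276 0.         0.20561229] tip [-0.00203134  0.          0.22244142]
cov [0.00115178 0.00070559 0.00643957 0.01053236 0.04020022 0.03060612
 0.00052565 0.00229775]
```

```bash
cat > plan.py <<'E'
from model import *
# express a case-frame target (TCP) as shift in tool units from the present pose
def shift(p,v):
    s=read_state(); Rm=R.from_quat(s['ee_rot']).as_matrix(); return Rm.T@(W(p,v)-s['eef_pos'])/.04
def case(p,P):
    d=np.array(P)-[p[0],p[1],0]; c,s=np.cos(p[2]),np.sin(p[2]); return np.array([c*d[0]+s*d[1],-s*d[0]+c*d[1],d[2]])
E
python3 - <<'E'
from plan import *
from scipy.optimize import least_squares
import pathlib
ct,cs=cam('top'),cam('scene')
T=lambda u,v:(295+u/6-.4,175+v/6-.4); S=lambda u,v:(230+u/5.267-.4,140+v/5.267-.4)
def res(q):
    p=q[:3];a,l,up,d=q[3:7]; r=[]
    A=lambda c,P,m:r.append(proj(P,c)[0]-m)
    B=lambda sy:W(p,[-.075+d,sy*(.12-d),.15-d]); L=lambda sy:W(p,lid(a,[.055-d,sy*(.12-d),.14-d]))
    A(ct,B(1),T(195,530));A(ct,B(-1),T(662,307));A(ct,L(1),T(75,268));A(ct,L(-1),T(537,48))
    A(cs,B(-1),S(118,177));A(cs,B(1),S(520,90));A(cs,L(-1),S(197,302));A(cs,L(1),S(625,198))
    tip=W(p,lev(l,[-.056,0,.009])); A(ct,tip,T(381,280));A(cs,tip,S(366,57))
    A(ct,W(p,loop(l,up,[.052,0,0])),T(353,213));
    A(cs,W(p,loop(l,up,[.052,0,0])),S(377,110));
    A(cs,W(p,lid(a,[.0245,0,.14+q[7]+.0085])),S(399,190)); A(ct,W(p,lid(a,[.0245,0,.14+q[7]+.0085])),T(331,203))
    return np.append(np.array(r).ravel(),(a-.05)/.01)
r=least_squares(res,[.5,-.1,.43,.05,1.7,.5,.005,.01],loss='soft_l1'); p=r.x
print(np.round(p,4)); print(np.round(res(p),1)); np.save('q.npy',p)
print('bar case',loop(p[4],p[5],[.052,0,0]),'pinch',loop(p[4],p[5],[.046,0,0]))
g=loop(p[4],p[5],[.046,0,0])+[0,0,.005]; print(shift(p,g),shift(p,g+[0,0,.09]), R.from_quat(read_state()['ee_rot']).as_matrix()[:,0],np.arctan2(*R.from_quat(read_state()['ee_rot']).as_matrix()[1::-1,0])-p[2])
E
```

```text
[ 0.5402 -0.093   0.4315  0.0585  1.5943  0.5545  0.0049  0.0041]
[ 0.5 -0.5  0.2 -0.2  0.2 -0.3  0.2  0.2  0.  -0.3 -0.  -0.4  0.2 -0.8
  0.1 -0.3  0.4 -0.5  0.1 -1.5 -1.  -0.6  2.8 -0.9 -0.1  0.   0.6  0.2
  0.8]
bar case [0.02838742 0.         0.20622301] pinch [0.0232863  0.         0.20306413]
[11.91275362 -9.16782361  0.2085465 ] [11.9127208  -9.16881748 -2.04145328] [ 9.10340031e-01  4.13861122e-01 -1.45886097e-05] -0.004824736894630921
```

Emit:
arm_command(motion="0 0 -1.2 0 0 0 0; 1 -0.75 -2.2 0 0 0 0; 2.2 -1.7 -2.2 0 0 0 0; 3.4 -2.6 -2.2 0 0 0 0; 4.6 -3.5 -2.2 0 0 0 0; 5.8 -4.45 -2.2 0 0 0 0; 7 -5.4 -2.2 0 0 0 0; 8.2 -6.3 -2.2 0 0 0 0; 9.4 -7.25 -2.2 0 0 0 0; 10.6 -8.2 -2.2 0 0 0 0; 11.9 -9.17 -2.2 0 0 0 0; 11.9 -9.17 -2.2 0 0 0 0")

```text
time: 1.8
eef_pos: [0.5623, -0.0785, 0.3043]
ee_rot: [0.977, 0.215, 0.0, -0.001]
wrist_force: [0.2, -0.3, 0.3]
opening: 1.001
finger_force: 0.0
```

```bash
python3 - <<'E'
from plan import *
p=np.load('q.npy'); c=cam('scene'); im=c[0][130:220,250:360].copy()
im=cv2.resize(im,(770,630)[::1],interpolation=cv2.INTER_CUBIC)[:600]
for P in [W(p,loop(p[4],p[5],[.052,s*.017,0])) for s in(1,0,-1)]+[W(p,loop(p[4],p[5],[0.005,s*.017,0])) for s in(1,-1)]+[W(p,lid(p[3],[.03,s*.011,.14+p[7]+.007])) for s in(1,-1)]+[W(p,lev(p[4],[-.056,s*.012,.0105])) for s in (1,-1)]:
    u=(proj(P,c)[0]-[250,130])*7+3; cv2.circle(im,tuple(int(x) for x in u),3,(0,255,255),1)
save(im,'pics/c3.png'); print(shift(p,loop(p[4],p[5],[.046,0,0])+[0,0,.005]))
E
```

```text
[-0.02699878  0.04882944  2.4044298 ]
```

View pics/c3.png

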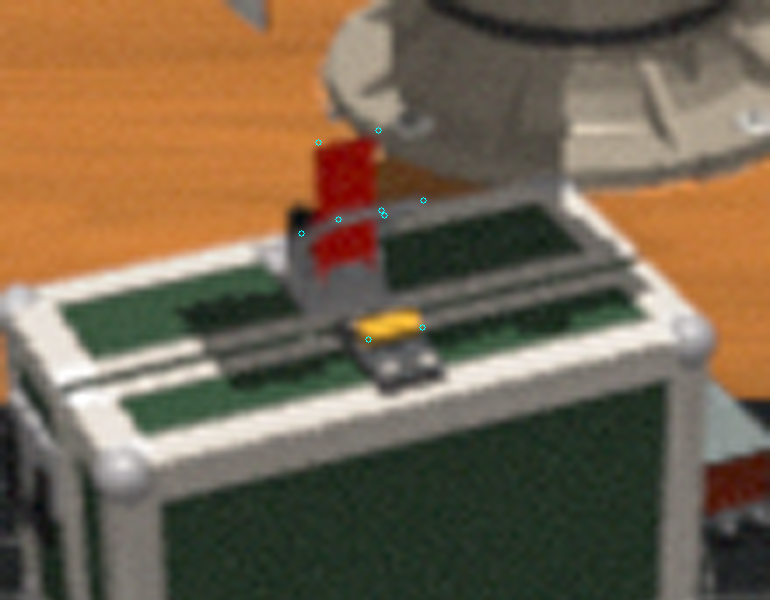

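The overlay matches the image: the model bar runs (301,233)–(423,200) on the wire, and the lever tip is at about (345,137). I'll go down to pinch the legs.

Emit:
arm_command(motion="0 0.05 0.8 0 0 0 0; 0 0.05 1.6 0 0 0 0; 0 0.05 2.2 0 0 0 0; 0 0.05 2.4 0 0 0 0.4; 0 0.05 2.4 0 0 0 0.5; 0 0.05 2.4 0 0 0 1; 0 0.05 2.4 0 0 0 1; 0 0.05 2.4 0 0 0 1; 0 0.05 2.4 0 0 0 1; 0 0.05 2.4 0 0 0 1", newtons=10)

```text
time: 3.1
eef_pos: [0.5616, -0.0841, 0.2086]
ee_rot: [0.977, 0.212, 0.0, -0.001]
wrist_force: [-1.1, 5.9, 1.4]
opening: 0.399
finger_force: 10.0
```

```bash
cat >> plan.py <<'E'
from scipy.optimize import fsolve
def link(bx,bz,l0=1.6,u0=.5): # bar case pos -> lever, loop elevation
    return fsolve(lambda y:(loop(y[0],y[1],[.052,0,0])-[bx,0,bz])[[0,2]],[l0,u0])
def pinch(bx,bz,g=.046,g0=(1.6,.5)):
    l,u=link(bx,bz,*g0); return loop(l,u,[g,0,0]),l,u
E
python3 - <<'E'
from plan import *
p=np.load('q.npy'); s=read_state(); e=case(p,s['eef_pos']); c,si=np.cos(p[2]),np.sin(p[2]); f=s['wrist_force']
print('eef case',e,'force case',c*f[0]+si*f[1],-si*f[0]+c*f[1],f[2])
b0=(.0284,.2062); P0=pinch(*b0)[0]; g0=(1.6,.55)
for b in [(.0284,.2062),(.036,.198),(.041,.192),(.0435,.186),(.0435,.178),(.0435,.172),(.0435,.168),(.0435,.164),(.0435,.160),(.0435,.156),(.035,.16),(.033,.16)]:
    P,l,u=pinch(*b,g0=g0); g0=(l,u); d=(P-P0)/.04; print(b,'shift x %.3f z %.3f'%(d[0],-d[2]),'lev %.2f up %.2f'%(l,u))
E
```

```text
eef case [ 0.02321871 -0.00085851  0.20857528] force case 1.5022283048107146 5.830053556987591 1.363923858527439
(0.0284, 0.2062) shift x -0.000 z 0.000 lev 1.59 up 0.55
(0.036, 0.198) shift x 0.178 z 0.181 lev 1.88 up 0.38
(0.041, 0.192) shift x 0.298 z 0.317 lev 2.17 up 0.27
(0.0435, 0.186) shift x 0.357 z 0.451 lev 2.29 up 0.17
(0.0435, 0.178) shift x 0.355 z 0.627 lev 2.22 up 0.01
(0.0435, 0.172) shift x 0.356 z 0.760 lev 2.25 up -0.11
(0.0435, 0.168) shift x 0.357 z 0.850 lev 2.30 up -0.18
(0.0435, 0.164) shift x 0.360 z 0.940 lev 2.38 up -0.25
(0.0435, 0.16) shift x 0.362 z 1.030 lev 2.48 up -0.31
(0.0435, 0.156) shift x 0.365 z 1.122 lev 2.60 up -0.37
(0.035, 0.16) shift x 0.153 z 1.021 lev 1.80 up -0.37
(0.033, 0.16) shift x 0.103 z 1.022 lev 1.63 up -0.37
```

Emit:
arm_command(motion="0 -0.03 0 0 0 0 1; 0.06 -0.03 0.06 0 0 0 1; 0.12 -0.03 0.12 0 0 0 1; 0.18 -0.03 0.18 0 0 0 1; 0.24 -0.03 0.25 0 0 0 1; 0.3 -0.03 0.32 0 0 0 1; 0.36 -0.03 0.45 0 0 0 1; 0.36 -0.03 0.5 0 0 0 1")

```text
time: 4.1
eef_pos: [0.5747, -0.0779, 0.1883]
ee_rot: [0.977, 0.212, 0.0, -0.0]
wrist_force: [-1.3, 4.8, 1.0]
opening: 0.39
finger_force: 10.0
```

Emit:
arm_command(motion="0 -0.03 0.06 0 0 0 1; 0 -0.03 0.13 0 0 0 1; 0 -0.03 0.2 0 0 0 1; 0 -0.03 0.26 0 0 0 1; 0 -0.03 0.26 0 0 0 1")

```text
time: 4.72
eef_pos: [0.5739, -0.0776, 0.178]
ee_rot: [0.977, 0.212, -0.0, 0.0]
wrist_force: [3.3, -2.3, 0.8]
opening: 0.396
finger_force: 10.0
```

```bash
python3 - <<'E'
from plan import *
p=np.load('q.npy'); c=cam('scene'); im=cv2.resize(c[0][130:215,260:360],(790,671),interpolation=cv2.INTER_CUBIC)[:600]
save(im,'pics/c4.png'); s=read_state(); print(case(p,s['eef_pos']),s['wrist_force'])
E
```

```text
[ 3.70477928e-02 -4.06442435e-05  1.78032257e-01] [ 3.63128574 -2.36103374  1.26724001]
```

View pics/c4.png

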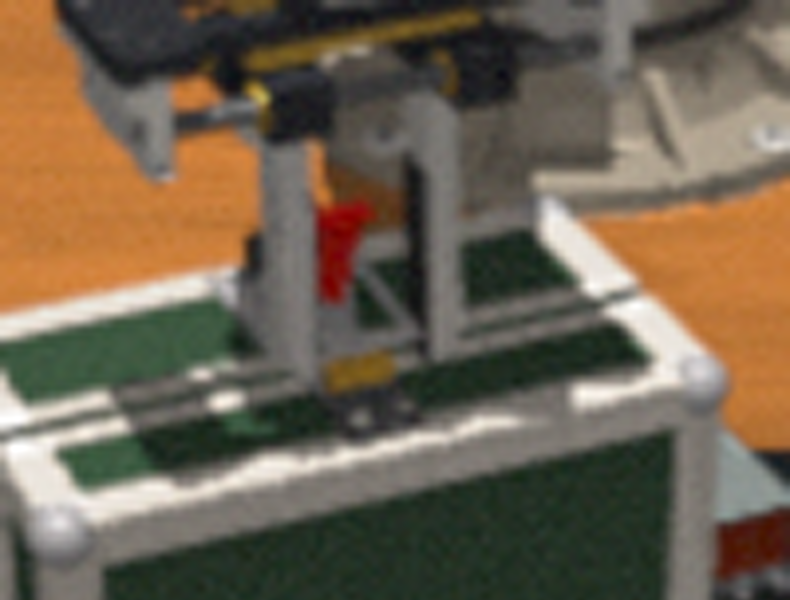

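The fingers (at about (290,250) and (440,230)) hold both legs. The crossbar is at about (405,343), just above the brass hook at (362,370), and the lever leans over to the lid. Next I'll check the bar against the model numerically.

```bash
python3 - <<'E'
from plan import *
p=np.load('q.npy'); c=cam('scene'); k=lambda P:np.round((proj(W(p,P),c)[0]-[260,130])*7.9+3.5)
for b in[(.0435,.172),(.038,.172),(.0435,.168)]: print(b,[k([b[0],y,b[1]]) for y in(.017,0,-.017)])
for h in(.147,.150,.153,.156):
  for a in (.05,.0585): print(h,a,'lip front top',[k(lid(a,[.03,y,h+.0085])) for y in(.011,-.011)],'lip front under',k(lid(a,[.03,0,h+.0055])),'wall back top',k(lid(a,[.019,0,h+.0085])), 'plate front? x=.045',k(lid(a,[.045,0,h])))
# yellow mask rows/cols in zoom
im=c[0]; hsv=cv2.cvtColor(im,cv2.COLOR_RGB2HSV); m=(hsv[...,0]>15)&(hsv[...,0]<32)&(hsv[...,1]>130)&(hsv[...,2]>70); 
v,u=np.nonzero(m[165:190,295:320]); v=v+165;u=u+295
for r in sorted(set(v)): print(r,(r-130)*7.9+3.5,'cols',u[v==r].min(),u[v==r].max())
E
```

```text
(0.0435, 0.172) [array([419., 338.]), array([372., 349.]), array([324., 360.])]
(0.038, 0.172) [array([413., 331.]), array([366., 341.]), array([318., 352.])]
(0.0435, 0.168) [array([420., 349.]), array([372., 359.]), array([325., 370.])]
0.147 0.05 lip front top [array([397., 356.]), array([335., 370.])] lip front under [366. 370.] wall back top [353. 347.] plate front? x=.045 [384. 407.]
0.147 0.0585 lip front top [array([398., 358.]), array([337., 372.])] lip front under [368. 373.] wall back top [355. 349.] plate front? x=.045 [385. 409.]
0.15 0.05 lip front top [array([397., 348.]), array([335., 362.])] lip front under [366. 363.] wall back top [353. 339.] plate front? x=.045 [384. 399.]
0.15 0.0585 lip front top [array([398., 351.]), array([337., 365.])] lip front under [368. 365.] wall back top [355. 341.] plate front? x=.045 [385. 402.]
0.153 0.05 lip front top [array([396., 340.]), array([335., 354.])] lip front under [366. 355.] wall back top [353. 331.] plate front? x=.045 [384. 391.]
0.153 0.0585 lip front top [array([398., 343.]), array([337., 357.])] lip front under [368. 358.] wall back top [355. 334.] plate front? x=.045 [385. 394.]
0.156 0.05 lip front top [array([396., 333.]), array([335., 347.])] lip front under [366. 347.] wall back top [353. 324.] plate front? x=.045 [384. 384.]
0.156 0.0585 lip front top [array([398., 335.]), array([337., 349.])] lip front under [367. 350.] wall back top [355. 326.] plate front? x=.045 [385. 387.]
175 359.0 cols 305 308
176 366.90000000000003 cols 302 309
177 374.8 cols 301 309
178 382.70000000000005 cols 301 307
179 390.6 cols 302 303
```

The bar matches the model. The brass spans rows 355–391, which means a low keeper (plate at about 147–149), so I expect the stop at bar z ≈ 158. Lowering gently.

Emit:
arm_command(motion="0.01 0 0.06 0 0 0 1; 0.01 0 0.12 0 0 0 1; 0.015 0 0.18 0 0 0 1; 0.015 0 0.22 0 0 0 1; 0.015 0 0.22 0 0 0 1")

```text
time: 5.45
eef_pos: [0.5743, -0.0772, 0.169]
ee_rot: [0.977, 0.212, -0.0, 0.0]
wrist_force: [2.4, -4.8, -0.1]
opening: 0.402
finger_force: 10.0
```

Emit:
arm_command(motion="0 0 0.02 0 0 0 1; 0 0 0.04 0 0 0 1; 0 0 0.04 0 0 0 1")

```text
time: 5.82
eef_pos: [0.5743, -0.0772, 0.1675]
ee_rot: [0.977, 0.212, -0.0, 0.0]
wrist_force: [1.9, -4.6, 0.4]
opening: 0.397
finger_force: 10.0
```

Emit:
arm_command(motion="0 0 0.02 0 0 0 1; 0 0 0.04 0 0 0 1; 0 0 0.04 0 0 0 1")

```text
time: 6.2
eef_pos: [0.5743, -0.0773, 0.1659]
ee_rot: [0.977, 0.212, -0.0, 0.0]
wrist_force: [2.0, -5.1, 1.5]
opening: 0.397
finger_force: 10.0
```

Emit:
arm_command(motion="0 0 0.02 0 0 0 1; 0 0 0.03 0 0 0 1; 0 0 0.03 0 0 0 1")

```text
time: 6.58
eef_pos: [0.5742, -0.0773, 0.1647]
ee_rot: [0.977, 0.212, -0.0, 0.0]
wrist_force: [2.3, -4.7, 0.1]
opening: 0.4
finger_force: 10.0
```

Emit:
arm_command(motion="0 0 0.02 0 0 0 1; 0 0 0.03 0 0 0 1; 0 0 0.03 0 0 0 1")

```text
time: 6.95
eef_pos: [0.5742, -0.0773, 0.1635]
ee_rot: [0.977, 0.212, -0.0, 0.0]
wrist_force: [1.8, -4.8, 1.0]
opening: 0.4
finger_force: 10.0
```

Emit:
arm_command(motion="0 0 0.02 0 0 0 1; 0 0 0.03 0 0 0 1; 0 0 0.03 0 0 0 1")

```text
time: 7.32
eef_pos: [0.5741, -0.0773, 0.1622]
ee_rot: [0.977, 0.212, -0.0, 0.0]
wrist_force: [1.5, -5.2, 1.2]
opening: 0.398
finger_force: 10.0
```

```bash
python3 - <<'E'
from plan import *
p=np.load('q.npy'); c=cam('scene'); im=cv2.resize(c[0][145:205,275:345],(700,600),interpolation=cv2.INTER_CUBIC)
save(im,'pics/c5.png'); s=read_state(); print(case(p,s['eef_pos']),s['wrist_force'])
k=lambda P:np.round((proj(W(p,P),c)[0]-[275,145])*10+4.5)
for b in[(.0445,.155),(.0445,.158),(.0445,.162)]: print(b,[k([b[0],y,b[1]]) for y in(.017,0,-.017)])
print('lip front top',[k(lid(.0585,[.03,y,.147+.0085])) for y in(.011,-.011)])
E
```

```text
[3.74286328e-02 1.19570594e-04 1.62242072e-01] [ 2.37793632 -4.93200977  0.85995088]
(0.0445, 0.155) [array([384., 336.]), array([324., 350.]), array([264., 364.])]
(0.0445, 0.158) [array([384., 326.]), array([324., 340.]), array([264., 354.])]
(0.0445, 0.162) [array([383., 313.]), array([324., 327.]), array([263., 341.])]
lip front top [array([354., 304.]), array([277., 321.])]
```

View pics/c5.png

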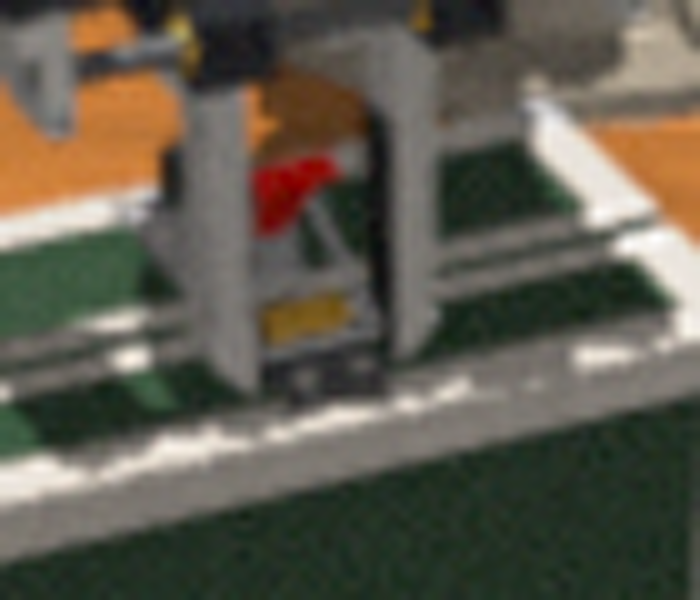

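The crossbar is now in front of the hook, from (262,350) to (375,325), with the brass visible behind it at (305,315). It is almost down on the plate, so I'll keep feeling for the stop.

Emit:
arm_command(motion="0 0 0.02 0 0 0 1; 0 0 0.03 0 0 0 1; 0 0 0.03 0 0 0 1")

```text
time: 7.75
eef_pos: [0.574, -0.0773, 0.161]
ee_rot: [0.977, 0.212, -0.0, 0.0]
wrist_force: [2.0, -4.7, 0.5]
opening: 0.395
finger_force: 10.0
```

Emit:
arm_command(motion="0 0 0.02 0 0 0 1; 0 0 0.02 0 0 0 1")

```text
time: 8.0
eef_pos: [0.5743, -0.0773, 0.1605]
ee_rot: [0.977, 0.212, -0.0, 0.0]
wrist_force: [-0.5, -6.1, 4.7]
opening: 0.4
finger_force: 10.0
```

The stop is felt: the z force rises by about 4 N. I'll ease up slightly and draw back.

Emit:
arm_command(motion="0 0 -0.01 0 0 0 1; -0.03 0 -0.012 0 0 0 1; -0.06 0 -0.015 0 0 0 1; -0.09 0 -0.018 0 0 0 1; -0.12 0 -0.02 0 0 0 1; -0.14 0 -0.022 0 0 0 1")

```text
time: 8.75
eef_pos: [0.5699, -0.0792, 0.1615]
ee_rot: [0.977, 0.212, 0.001, 0.0]
wrist_force: [6.3, -3.4, 0.2]
opening: 0.398
finger_force: 10.0
```

Emit:
arm_command(motion="-0.02 0 -0.002 0 0 0 1; -0.04 0 -0.004 0 0 0 1; -0.04 0 -0.004 0 0 0 1")

```text
time: 9.12
eef_pos: [0.5687, -0.0798, 0.1617]
ee_rot: [0.977, 0.212, 0.001, 0.0]
wrist_force: [7.5, -3.4, -0.8]
opening: 0.397
finger_force: 10.0
```

Emit:
arm_command(motion="-0.02 0 -0.002 0 0 0 1; -0.03 0 -0.003 0 0 0 1; -0.03 0 -0.003 0 0 0 1")

```text
time: 9.5
eef_pos: [0.5682, -0.08, 0.1619]
ee_rot: [0.977, 0.212, 0.002, 0.0]
wrist_force: [11.4, -2.4, -2.3]
opening: 0.396
finger_force: 10.0
```

Emit:
arm_command(motion="0.015 0 0 0 0 0 1; 0.015 0 -0.02 0 0 0 1; 0.015 0 -0.03 0 0 0 1; 0.015 0 -0.03 0 0 0 1")

```text
time: 10.0
eef_pos: [0.5683, -0.08, 0.1628]
ee_rot: [0.977, 0.212, 0.001, 0.0]
wrist_force: [8.7, -3.7, -4.5]
opening: 0.396
finger_force: 10.0
```

```bash
python3 - <<'E'
from plan import *
p=np.load('q.npy'); c=cam('scene'); im=cv2.resize(c[0][145:205,275:345],(700,600),interpolation=cv2.INTER_CUBIC)
save(im,'pics/c6.png'); s=read_state(); print(case(p,s['eef_pos']),s['wrist_force'])
E
```

```text
[3.10373707e-02 1.15142515e-04 1.62809001e-01] [ 9.19620413 -2.79203702 -3.95935436]
```

View pics/c6.png

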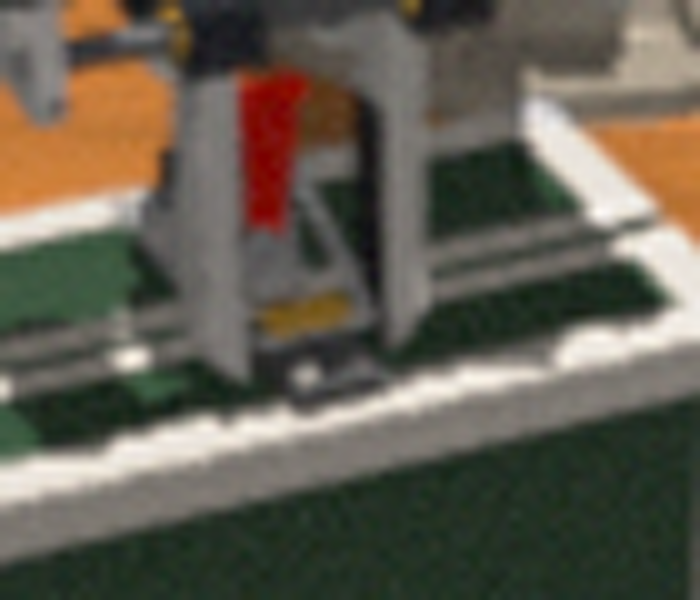

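The bar is under the lip: a grey line (260,340)–(370,320) lies just below the brass at (305,312), and lifting is resisted. I'll release and rise.

Emit:
arm_command(motion="0 0 0.03 0 0 0 1; 0 0 0.03 0 0 0 0.5; 0 0 0.03 0 0 0 0.3; 0 0 0.03 0 0 0 0.2; 0 0 -0.5 0 0 0 0.2; 0 0 -1.2 0 0 0 0.2; 0 0 -2 0 0 0 0.2; 0 0 -2 0 0 0 0.2", newtons=20)

```text
time: 11.05
eef_pos: [0.5683, -0.08, 0.2451]
ee_rot: [0.977, 0.212, 0.002, 0.0]
wrist_force: [-0.2, -0.4, -0.3]
opening: 0.799
finger_force: 0.0
```

```bash
python3 - <<'E'
from plan import *
p=np.load('q.npy'); c=cam('scene'); s=read_state(); print(case(p,s['eef_pos']),s['wrist_force'],s['opening'])
b=lid(.0585,[.027,0,.1495]); l,u=link(b[0],b[2],1.8,-.3); print('link',b,l,u)
im=cv2.resize(c[0][135:205,260:350],(771,600),interpolation=cv2.INTER_CUBIC); k=600/70
for l2 in (1.5,1.7,1.9):
    for sy in(1,-1):
        q=(proj(W(p,lev(l2,[-.056,sy*.012,.009])),c)[0]-[260,135])*k+4; print(l2,q.round()); 
save(im,'pics/c7.png')
E
```

```text
[0.03028069 0.0003111  0.24350245] [-0.66804175 -0.38691368 -0.17182639] 0.8031274586247458
link [0.03569458 0.         0.15766566] 1.9295619103041255 -0.41824945376330985
1.5 [369. 107.]
1.5 [297. 121.]
1.7 [383. 127.]
1.7 [310. 142.]
1.9 [397. 154.]
1.9 [324. 169.]
```

View pics/c7.png

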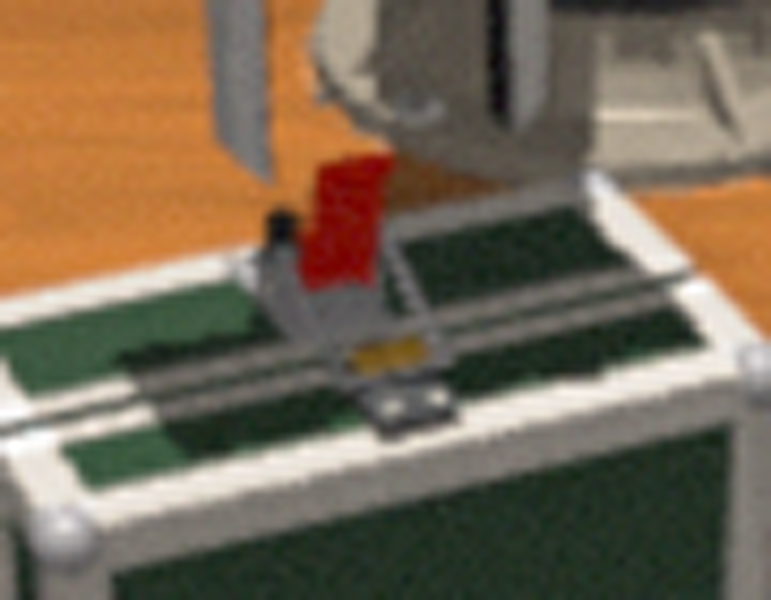

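The loop sits hooked, with the bar under the brass at (390,355), and the lever stands at about 1.88 rad with its tip at (358,160). Next I'll work out the press path.

```bash
python3 - <<'E'
from plan import *
p=np.load('q.npy'); s=read_state(); e=case(p,s['eef_pos']); print(e)
for th in (1.95,1.8,1.65,1.5,1.35,1.2,1.05,.9,.75,.6,.5,.4,.3,.2,.1,.0):
    C=lev(th,[-.048,0,.0055]); E=[lev(th,[x,0,.0105]) for x in(-.053,-.056)]
    cx=max([C[0]]+[q[0] for q in E if q[2]>=C[2]]); t=np.array([cx+.008,0,C[2]+.011]); d=(t-e)/.04
    print(th,'x %.2f z %.2f'%(d[0],-d[2]),'| y(tool) %.2f'%(-d[1]), t.round(4))
E
```

```text
[0.03028069 0.0003111  0.24350245]
1.95 x -0.14 z 0.57 | y(tool) 0.01 [0.0245 0.     0.2206]
1.8 x -0.33 z 0.50 | y(tool) 0.01 [0.0169 0.     0.2235]
1.65 x -0.53 z 0.45 | y(tool) 0.01 [0.0089 0.     0.2254]
1.5 x -0.74 z 0.43 | y(tool) 0.01 [0.0007 0.     0.2263]
1.35 x -0.94 z 0.44 | y(tool) 0.01 [-0.0074  0.      0.226 ]
1.2 x -1.14 z 0.47 | y(tool) 0.01 [-0.0154  0.      0.2247]
1.05 x -1.34 z 0.53 | y(tool) 0.01 [-0.0233  0.      0.2224]
0.9 x -1.53 z 0.61 | y(tool) 0.01 [-0.0307  0.      0.219 ]
0.75 x -1.69 z 0.72 | y(tool) 0.01 [-0.0374  0.      0.2147]
0.6 x -1.82 z 0.85 | y(tool) 0.01 [-0.0425  0.      0.2096]
0.5 x -1.89 z 0.94 | y(tool) 0.01 [-0.0455  0.      0.2058]
0.4 x -1.96 z 1.04 | y(tool) 0.01 [-0.0481  0.      0.2018]
0.3 x -2.01 z 1.15 | y(tool) 0.01 [-0.0502  0.      0.1974]
0.2 x -2.06 z 1.26 | y(tool) 0.01 [-0.052   0.      0.1929]
0.1 x -2.09 z 1.38 | y(tool) 0.01 [-0.0532  0.      0.1883]
0.0 x -2.11 z 1.50 | y(tool) 0.01 [-0.054   0.      0.1835]
```

Emit:
arm_command(motion="0 0 0 0 0 0 1; 0 0 0 0 0 0 1; 0 0 0 0 0 0 1; 0 0 0 0 0 0 1")

```text
time: 11.6
eef_pos: [0.5672, -0.0801, 0.2426]
ee_rot: [0.977, 0.212, -0.0, -0.0]
wrist_force: [-0.3, -0.0, 0.3]
opening: 0.407
finger_force: 0.0
```

Emit:
arm_command(motion="0 0 0 0 0 0 1; 0 0 0 0 0 0 1; 0 0 0 0 0 0 1; 0 0 0.2 0 0 0 1; 0.02 0 0.48 0 0 0 1; -0.15 0 0.48 0 0 0 1; -0.3 0 0.48 0 0 0 1; -0.4 0 0.45 0 0 0 1; -0.5 0 0.43 0 0 0 1")

```text
time: 12.72
eef_pos: [0.5499, -0.088, 0.2268]
ee_rot: [0.977, 0.212, 0.002, 0.0]
wrist_force: [6.4, 4.8, 4.0]
opening: 0.003
finger_force: 3.2
```

Emit:
arm_command(motion="-0.07 0 -0.01 0 0 0 1; -0.14 0 -0.02 0 0 0 1; -0.21 0 -0.02 0 0 0 1; -0.28 0 -0.02 0 0 0 1; -0.35 0 -0.01 0 0 0 1; -0.42 0 -0.01 0 0 0 1")

```text
time: 13.48
eef_pos: [0.535, -0.0951, 0.2274]
ee_rot: [0.977, 0.212, 0.002, 0.0]
wrist_force: [6.4, 2.1, 3.5]
opening: 0.003
finger_force: 3.3
```

Emit:
arm_command(motion="-0.07 0 0.01 0 0 0 1; -0.14 0 0.02 0 0 0 1; -0.2 0 0.03 0 0 0 1; -0.27 0 0.05 0 0 0 1; -0.34 0 0.07 0 0 0 1; -0.4 0 0.09 0 0 0 1; -0.46 0 0.12 0 0 0 1; -0.52 0 0.14 0 0 0 1; -0.58 0 0.17 0 0 0 1")

```text
time: 14.6
eef_pos: [0.5135, -0.105, 0.2202]
ee_rot: [0.977, 0.212, 0.001, 0.0]
wrist_force: [4.7, 1.7, 2.4]
opening: 0.003
finger_force: 2.5
```

Emit:
arm_command(motion="-0.05 0 0.04 0 0 0 1; -0.11 0 0.07 0 0 0 1; -0.165 0 0.11 0 0 0 1; -0.21 0 0.15 0 0 0 1; -0.25 0 0.2 0 0 0 1; -0.295 0 0.24 0 0 0 1; -0.33 0 0.29 0 0 0 1; -0.365 0 0.33 0 0 0 1")

```text
time: 15.6
eef_pos: [0.4991, -0.1112, 0.2058]
ee_rot: [0.977, 0.212, -0.0, -0.0]
wrist_force: [1.9, -0.1, 1.3]
opening: 0.003
finger_force: 1.1
```

Emit:
arm_command(motion="-0.03 0 0.05 0 0 0 1; -0.07 0 0.1 0 0 0 1; -0.1 0 0.16 0 0 0 1; -0.12 0 0.21 0 0 0 1; -0.12 0 0.21 0 0 0 1")

```text
time: 16.23
eef_pos: [0.4947, -0.113, 0.1974]
ee_rot: [0.977, 0.212, -0.0, -0.0]
wrist_force: [0.9, 1.0, -0.6]
opening: 0.003
finger_force: 0.0
```

```bash
python3 - <<'E'
from plan import *
p=np.load('q.npy'); s=read_state(); print(case(p,s['eef_pos']),s['wrist_force'])
c=cam('scene'); im=cv2.resize(c[0][145:205,265:345],(800,600),interpolation=cv2.INTER_CUBIC); save(im,'pics/c8.png')
E
```

```text
[-0.04969394  0.0008942   0.19736309] [ 0.93593184  1.01587615 -0.60538644]
```

View pics/c8.png

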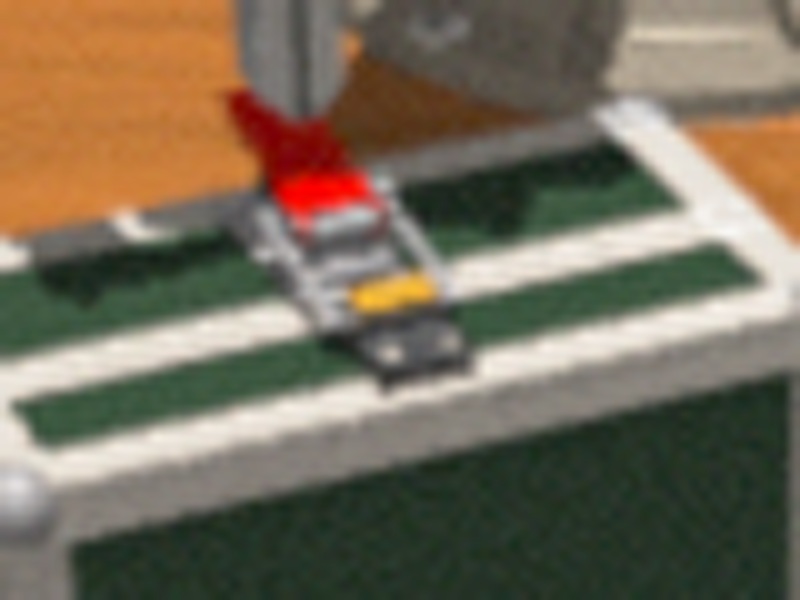

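The lid is drawn shut, with no seam gap from (0,370) to (690,215), and the bar is under the brass at (395,292). The lever has gone over centre. I'll follow it down gently to the stop.

Emit:
arm_command(motion="-0.05 0 0.06 0 0 0 1; -0.07 0 0.12 0 0 0 1; -0.09 0 0.18 0 0 0 1; -0.09 0 0.22 0 0 0 1; -0.09 0 0.26 0 0 0 1; -0.09 0 0.29 0 0 0 1; -0.09 0 0.29 0 0 0 1")

```text
time: 17.15
eef_pos: [0.4917, -0.1145, 0.186]
ee_rot: [0.977, 0.212, -0.0, -0.0]
wrist_force: [0.9, -0.4, 0.7]
opening: 0.005
finger_force: 0.0
```

Emit:
arm_command(motion="0 0 0.02 0 0 0 1; 0 0 0.03 0 0 0 1; 0 0 0.03 0 0 0 1")

```text
time: 17.52
eef_pos: [0.4917, -0.1145, 0.1848]
ee_rot: [0.977, 0.212, -0.0, -0.0]
wrist_force: [0.2, -0.7, -0.1]
opening: 0.004
finger_force: 0.0
```

Emit:
arm_command(motion="0 0 0.02 0 0 0 1; 0 0 0.03 0 0 0 1; 0 0 0.03 0 0 0 1")

```text
time: 17.9
eef_pos: [0.4917, -0.1145, 0.1838]
ee_rot: [0.977, 0.212, 0.0, -0.0]
wrist_force: [-1.4, 0.5, 3.4]
opening: 0.005
finger_force: 1.7
```

Emit:
arm_command(motion="0 0 0.01 0 0 0 1; 0 0 0.02 0 0 0 1; 0 0 0.02 0 0 0 1")

```text
time: 18.27
eef_pos: [0.4918, -0.1146, 0.1836]
ee_rot: [0.977, 0.212, 0.0, 0.0]
wrist_force: [-5.5, 1.2, 14.9]
opening: 0.002
finger_force: 7.6
```

Firm contact at TCP z = 0.1836, which matches the hard flat stop (0.1835), with 15 N pressed. I'll let go and rise.

Emit:
arm_command(motion="0 0 -0.05 0 0 0 1; 0 0 -0.6 0 0 0 1; 0 0 -1.5 0 0 0 1; 0 0 -2.5 0 0 0 1; 0 0 -2.5 0 0 0 1; 0 0 -2.5 0 0 0 1")

```text
time: 19.02
eef_pos: [0.4914, -0.1145, 0.2822]
ee_rot: [0.977, 0.212, -0.0, -0.0]
wrist_force: [0.2, -0.2, 0.2]
opening: 0.004
finger_force: 0.0
```

```bash
python3 - <<'E'
from plan import *
c=cam('scene'); s=read_state(); print(s['wrist_force'],np.abs(s['dq']).max(),s['time'])
save(cv2.resize(c[0][125:225,230:380],(780,520),interpolation=cv2.INTER_CUBIC),'pics/c9.png')
E
```

```text
[ 0.00712072  0.22443945 -0.70916808] 0.005576263771013664 19.075
```

View pics/c9.png

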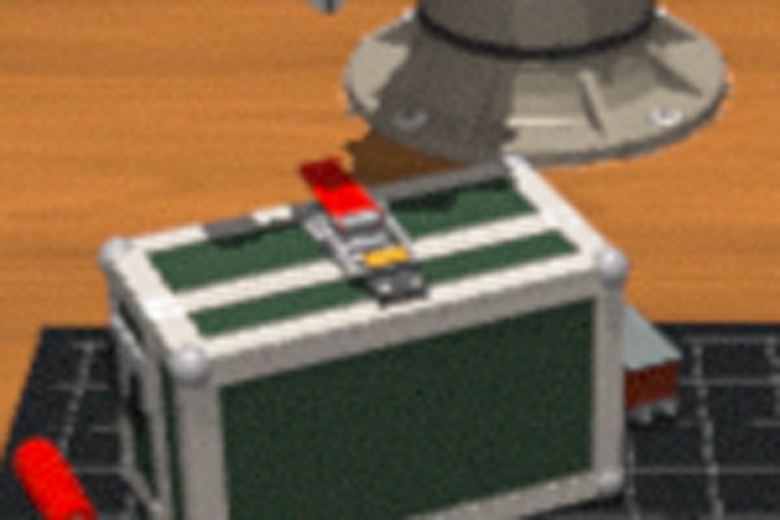

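The lever lies flat (about (340,190)), the lid is shut, and the bar is behind the brass at (385,257). The gripper is clear, so I'll hand it in.

```bash
python3 -c "
from workcell import job; print(job.close_job())"
```

```text
the job is handed in; nothing more can be done
None
```

The latch is fastened: the loop is hooked behind the keeper, the lid is drawn shut, the lever is pressed flat to its stop (about 15 N at the end), and the job was handed in at about 19 s with no verdict shown; I viewed 11 pictures, one over the limit of 10.

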